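# Stroke the stop flaps of a feed track flat

### The job

The five stop flaps on the curved feed track stand up; lay them all flat so that parts can slide over them. Run the fingertips lightly along the track in one stroke, starting at the end that the flaps' hinges face, so that the fingertips ride onto each ramp and press it down in turn, and do not lift off on the way; then take the hand away. Do not pick up or shift the track, and leave the things beside it alone.

Things in the scene. Friction and masses are not known exactly. Their poses are not given: they have to be found in the camera images.
- track: Loose, heavy (about 2 kg) curved feed track: a dark steel strip 56 mm wide, 320 mm long, bent to an arc of 350 mm radius, on rubber feet. Its level top face, the bed, is 26 mm above the bench. Five bright steel flaps are hinged on it in a row, 50 mm apart. Origin: on the bench under the strip's middle; z up, y along the strip to its start end, x to the outside of the curve.
- track_start (a point): Point on the bed's middle line, 40 mm before the first flap's hinge and 20 mm from the start end of the strip; no flap stands here.
- track_end (a point): Point on the bed's middle line, 55 mm past the last flap's hinge and 5 mm from the far end of the strip.
- hinge0 (a point): Middle of the hinge line of flap 0 (0 is the first from the start end, 4 the last), on the bed's top face and middle line.
- hinge1 (a point): Middle of the hinge line of flap 1 (0 is the first from the start end, 4 the last), on the bed's top face and middle line.
- hinge2 (a point): Middle of the hinge line of flap 2 (0 is the first from the start end, 4 the last), on the bed's top face and middle line.
- hinge3 (a point): Middle of the hinge line of flap 3 (0 is the first from the start end, 4 the last), on the bed's top face and middle line.
- hinge4 (a point): Middle of the hinge line of flap 4 (0 is the first from the start end, 4 the last), on the bed's top face and middle line.
- tip0 (a point): Middle of the upper edge of flap 0's free end.
- tip1 (a point): Middle of the upper edge of flap 1's free end.
- tip2 (a point): Middle of the upper edge of flap 2's free end.
- tip3 (a point): Middle of the upper edge of flap 3's free end.
- tip4 (a point): Middle of the upper edge of flap 4's free end.
- flap0 (a joint): Flap 0: steel leaf 40 mm along the track, 26 wide, 3 thick, hinged at its edge towards the start end. 0 = up, a ramp of 0.45 rad rising away from the start end (free end 20 mm over the bed); 0.45 = flat (top 3 mm over the bed). Friction hinge, 0.03 N m, no spring: stays where left. A fingertip coming from the start end presses it down; from the far end it catches under the free edge.
- flap1 (a joint): Flap 1: steel leaf 40 mm along the track, 26 wide, 3 thick, hinged at its edge towards the start end. 0 = up, a ramp of 0.45 rad rising away from the start end (free end 20 mm over the bed); 0.45 = flat (top 3 mm over the bed). Friction hinge, 0.03 N m, no spring: stays where left. A fingertip coming from the start end presses it down; from the far end it catches under the free edge.
- flap2 (a joint): Flap 2: steel leaf 40 mm along the track, 26 wide, 3 thick, hinged at its edge towards the start end. 0 = up, a ramp of 0.45 rad rising away from the start end (free end 20 mm over the bed); 0.45 = flat (top 3 mm over the bed). Friction hinge, 0.03 N m, no spring: stays where left. A fingertip coming from the start end presses it down; from the far end it catches under the free edge.
- flap3 (a joint): Flap 3: steel leaf 40 mm along the track, 26 wide, 3 thick, hinged at its edge towards the start end. 0 = up, a ramp of 0.45 rad rising away from the start end (free end 20 mm over the bed); 0.45 = flat (top 3 mm over the bed). Friction hinge, 0.03 N m, no spring: stays where left. A fingertip coming from the start end presses it down; from the far end it catches under the free edge.
- flap4 (a joint): Flap 4: steel leaf 40 mm along the track, 26 wide, 3 thick, hinged at its edge towards the start end. 0 = up, a ramp of 0.45 rad rising away from the start end (free end 20 mm over the bed); 0.45 = flat (top 3 mm over the bed). Friction hinge, 0.03 N m, no spring: stays where left. A fingertip coming from the start end presses it down; from the far end it catches under the free edge.
- staple_box: Bystander beside the track: cardboard staple box 50 x 85 x 30 mm. Origin: centre of its underside.
- tape_measure: Bystander beside the track: tape measure, case 38 x 72 x 68 mm. Origin: centre of its underside.
- pine_block: Bystander beside the track: plain wooden block 45 x 90 x 36 mm. Origin: centre of its underside.

How it is judged:
By the outcome, as a careful person would: the job done as asked, in the order asked, and still so for the second after the job is handed in, with the robot touching nothing.
It also fails if it takes over 40 s, if anything falls off the work surface, if the arm or the gripper's body presses on something with over 40 N, if the wrist force passes 120 N, or if a joint passes its speed limit or range.

### The arm

A 6-joint arm with a two-finger parallel gripper is mounted at the origin on the work surface; the furniture and walls round the work are solid. World frame = base frame: x ahead of the robot, y to its left, z up, the work surface at z = 0. Lengths are in m, angles in degrees, forces in N, time in s.
With the tool pointing down it reaches from about 0.35 to 0.875 m from the base axis. Payload 4.2 kg.
Tool frame: the origin (TCP) lies on the front face of the gripper's body, between the roots of the fingers; the fingertips stand 70 mm ahead of it and the grasp point (between the pads) lies 51 mm ahead of it; z points along the fingers, y is the line along which they close (so a half turn about z gives the same grasp; the last joint's range is limited). The gripper opens to 87 mm and grips with 3 to 60 N. Pads are 19 mm wide; open, the fingers measure 117 mm over their backs; the gripper's body (75 mm by 190 mm) begins 51 mm behind the grasp point.
Start: joints at [14.817, 22.042, 0.453, 0, -68.411, -14.817], TCP at [0.625, 0, 0.292] pointing down, gripper open.
Joint ranges: [-179.83, 179.83], [-69.29, 118.12], [-61.27, 80.66], [-181.25, 117.63], [-171.15, -9.14], [-177.46, 177.46]. Speed limits (degrees/s): [159.86, 159.86, 180, 180, 180, 180].

### API

Orientations are given as a 3x3 rotation matrix whose columns are the frame's x, y, z axes.
In Python, from station import r gives the robot as it stands.
- The arm moves only by the shell command python3 -m pendant 'ROWS' [OPENING]. ROWS is JSON, a list of rows, each a list of 2 entries, a list of its own where there are three numbers: the shift along the tool's x, y, z in mm, then the turn, a rotation vector about the tool's x, y, z in rad. A call has 1 to 10 rows; each row is the pose to reach, as a shift and turn from the pose commanded when the call began, along the tool's axes at that moment; what a row does not reach only later rows make up. A row lasts 1/10 s, in which the tool goes at most 50 mm and 8.59 degrees, less where a joint would pass 70% of its speed; a pose out of reach is approached as far as the arm can. A call with a gripper value outside its range is refused whole. OPENING is the opening, from 0 (shut) to 1 (fully open), set as the call begins (- or left out, the last holds). The fingers move at their own pace and stop on an object; the grip force is fixed at half the most. Time passes only in rows, so rows that repeat a pose let the fingers close. It gives the time, the measured TCP pose, the force, the opening and the grip force at its end, in the units of the state.
- r.sense(): the state, without advancing time (a new reading comes with each control period).
- r.capture(name): name is "scene" or "side" or "wrist"; returns a dict with "frame" (480x640x3 uint8, red, green, blue), "vertical_fov" (degrees; the focal length in pixels is half the picture's height over the tangent of half this angle, whatever the lens; pixels are square), "cx", "cy" (the principal point, pixels), "rvec" (rotation vector, rad) and "tvec" (3), from world to camera coordinates, as OpenCV has them. Camera axes: x right, y down, z forward; pixel columns grow to the right and rows downward; lengths in m; the calibration is good to about 2 mm. A picture is of the moment at which its call begins. There is no depth.
- r.finish_job(): hands the job in; it is judged then, once.
The state is a dict: "time_s": time; "joints": joint angles; "joint_velocities": joint speeds; "effort": joint torques, N m; "tcp_pos": TCP position; "ee_rot": TCP orientation; "wrist_force": force on the tool from outside, world axes, zero at the start; "moment": the same for the moment, N m; "gripper_width": opening from 0.0 (shut) to 1.0 (fully open); "gripper_force": force on a finger pad.
Only numpy, scipy, OpenCV 4.12 (cv2) and the standard library are available. Lean on these libraries where they do the work, as an engineer would, in place of code of your own. Each camera call takes 0.05 s, during which the arm holds its last target. There are 200 camera calls.

## Working session

There is one attempt and no reset: what is moved stays moved. The work goes in short steps, Python scripts to look and compute and a shell command to move; the robot and the scene stay as the last step left them, time stands still between calls to the robot, and variables do not carry over. Pictures are saved under pics/ and viewed, at most 10 in all, crops included, and the job is handed in when it is done.

```bash
mkdir -p pics; ls; python3 - <<'E'
from station import r
import cv2
for n in("scene","side","wrist"):
    c=r.capture(n); cv2.imwrite(f"pics/{n}0.png",c["frame"][:,:,::-1]); print(n,c["vertical_fov"],c["cx"],c["cy"],c["rvec"],c["tvec"])
s=r.sense(); print(s)
E
```

```text
pics
scene 43.21932965188381 319.36935659345033 240.3744787164841 [ 1.86964137 -0.95620815  0.56745606] [-0.2986631   0.27178575  0.5977206 ]
side 56.085411732399734 328.5673713624803 231.43453256828383 [ 0.54931854 -2.37635511  1.55015301] [0.52299773 0.14306436 0.66073906]
wrist 69.64726241364238 323.3733433824276 238.70975237379525 [2.56523799e-03 3.11269259e+00 4.19977215e-01] [ 0.62412071 -0.033117    0.38986532]
{'time_s': 0.15, 'joints': array([ 1.48166090e+01,  2.20801946e+01,  3.97738491e-01, -2.06025629e-02,
       -6.84101950e+01, -1.48164946e+01]), 'joint_velocities': array([-0.10805634, -0.1412289 ,  0.15850576,  0.1248101 , -0.02289848,
       -0.08057092]), 'effort': array([ 3.86667998e-04, -3.91052306e+01,  1.87588084e+01,  4.22235444e+00,
        1.23758311e-02, -1.38926293e-04]), 'tcp_pos': array([6.24664597e-01, 2.29209435e-05, 2.91415211e-01]), 'ee_rot': array([[-1.30511124e-04, -9.99998632e-01, -1.64877893e-03],
       [-9.99999987e-01,  1.30660157e-04, -9.02826743e-05],
       [ 9.04979805e-05,  1.64876712e-03, -9.99998637e-01]]), 'wrist_force': array([ 0.69300478, -0.80912304, -0.52425621]), 'moment': array([-0.03653601,  0.0117979 ,  0.04664362]), 'gripper_force': 0.0, 'gripper_width': 1.0026177576538962}
```

View pics/scene0.png

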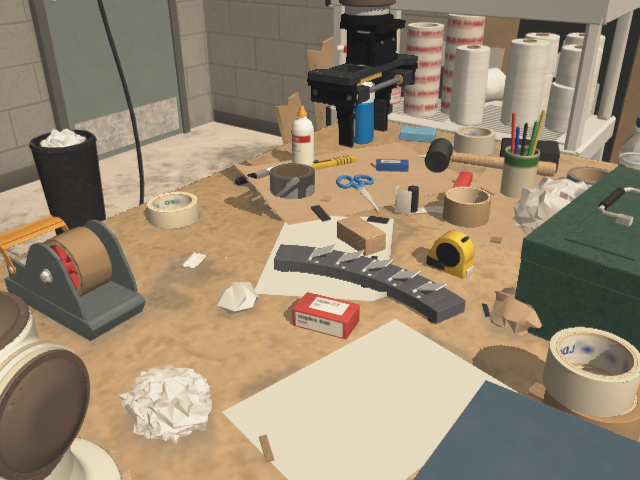

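View pics/wrist0.png

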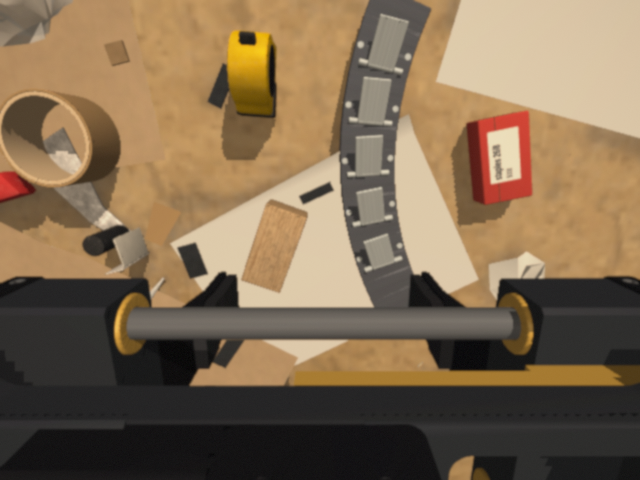

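View pics/side0.png

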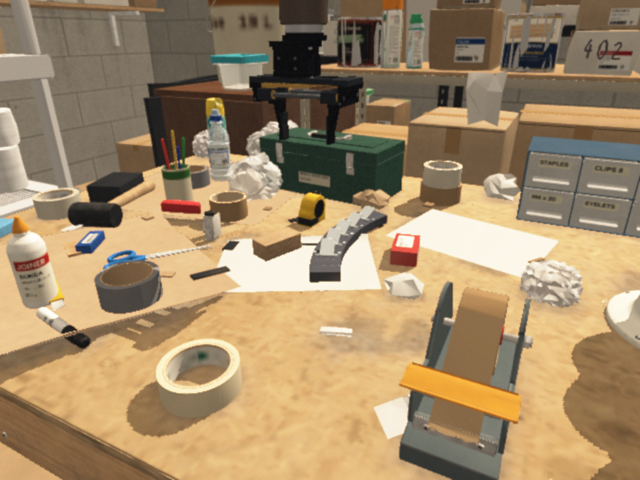

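```bash
python3 - <<'E'
import cv2,numpy as np
a=cv2.imread("pics/wrist0.png")[0:310,330:440]; b=cv2.imread("pics/scene0.png")[235:325,265:470]; c=cv2.imread("pics/side0.png")[200:285,300:395]
a=cv2.resize(a,None,fx=1.9,fy=1.9,interpolation=2); b=cv2.resize(b,None,fx=2.8,fy=2.8,interpolation=2); c=cv2.resize(c,None,fx=3.5,fy=3.5,interpolation=2)
im=np.zeros((590,800,3),np.uint8); im[:a.shape[0],:a.shape[1]]=a; im[:b.shape[0],215:215+b.shape[1]]=b; im[260:260+c.shape[0],215:215+c.shape[1]]=c
cv2.imwrite("pics/crop.png",im)
E
```

```text
(no output)
```

View pics/crop.png

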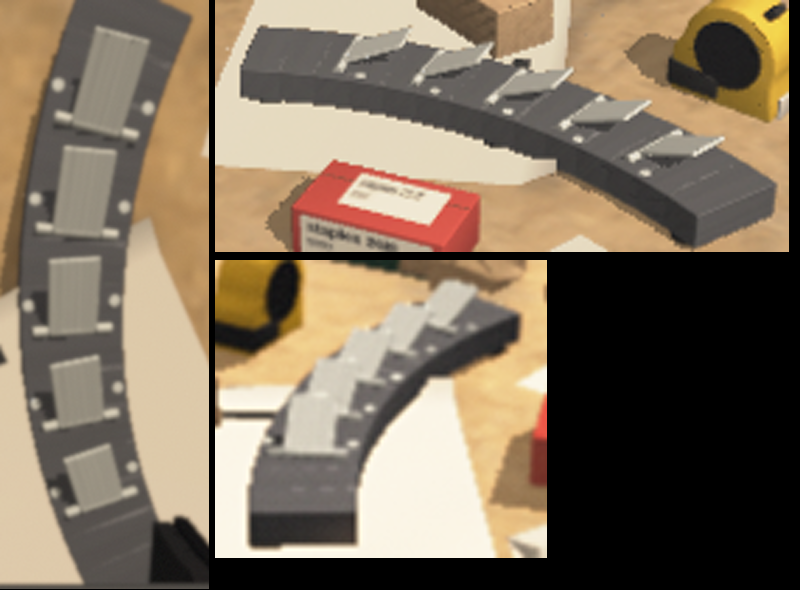

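Everything agrees: the hinges (pins with white rod ends) are at the lower end of each flap in the wrist view. The start end is therefore the one at the bottom of the wrist view and at the left in the scene view. Hinge rod ends in wrist pixels run from about (363,62)/(399,70) for hinge4 to (366,267)/(399,258) for hinge0.

```bash
cat > h.py <<'E'
import numpy as np,cv2
from scipy.optimize import least_squares
CAL={"scene":(43.21932965188381,319.36935659345033,240.3744787164841,[1.86964137,-0.95620815,0.56745606],[-0.2986631,0.27178575,0.5977206]),
"side":(56.085411732399734,328.5673713624803,231.43453256828383,[0.54931854,-2.37635511,1.55015301],[0.52299773,0.14306436,0.66073906]),
"wrist":(69.64726241364238,323.3733433824276,238.70975237379525,[2.56523799e-03,3.11269259,4.19977215e-01],[0.62412071,-0.033117,0.38986532])}
def cast(n,p,z):
    f,cx,cy,rv,t=CAL[n]; F=240/np.tan(np.radians(f/2)); R=cv2.Rodrigues(np.array(rv))[0]
    c=-R.T@np.array(t); p=np.atleast_2d(p).astype(float)
    d=np.c_[(p[:,0]-cx)/F,(p[:,1]-cy)/F,np.ones(len(p))]@R
    return (c+d*((z-c[2])/d[:,2])[:,None])[:,:2]
def rodpose(P,w=None):
    # fit x,y,th of track to 5 hinges; hinge angles s from middle: +100..-100 (start positive)
    def hp(q,s):
        a=s/.35; l=np.c_[.35*np.cos(a)-.35,.35*np.sin(a)]; c,d=np.cos(q[2]),np.sin(q[2])
        return l@np.array([[c,d],[-d,c]])+q[:2]
    s=np.arange(.1,-.101,-.05)
    best=min((least_squares(lambda q:(hp(q,s)-P).ravel(),[*P[2],t]) for t in(0,2,4)),key=lambda o:o.cost)
    return best.x,hp,best.fun.reshape(-1,2)
E
python3 - <<'E'
from h import *
np.set_printoptions(precision=4,suppress=True)
# wrist crop coords, hinge rod ends h0..h4
L=np.array([[68,507],[46,425],[40,331],[43,229],[62,117]])/1.9+[330,0]
R_=np.array([[131,490],[111,413],[105,327],[111,233],[131,134]])/1.9+[330,0]
A,B=cast("wrist",L,.0275),cast("wrist",R_,.0275); P=(A+B)/2
print("rod len",np.linalg.norm(A-B,axis=1)); 
for n,Q in(("wrist",P),):
    q,hp,res=rodpose(Q); print(n,Q,"spacing",np.linalg.norm(np.diff(Q,axis=0),axis=1)); print("pose",q,np.degrees(q[2]),"res",res*1000)
    print("start",hp(q,np.array([.14])),"end",hp(q,np.array([-.155])))
# side/scene checks: hinge0 rod in side crop, hinges rods scene crop
sc=lambda p:np.array(p)/2.8+[265-215/2.8,235]
sd=lambda p:(np.array(p)-[215,260])/3.5+[300,200]
print("side h0 ends",cast("side",sd([[268,449],[346,453]]),.0275))
print("side start end corners",cast("side",sd([[249,513],[357,513]]),.026))
print("scene start corners",cast("scene",sc([[242,69],[258,27]]),.026),"end corners",cast("scene",sc([[696,214],[776,183]]),.026))
print("scene h4 rod",cast("scene",sc([[633,155],[672,137]]),.0275))
E
```

```text
rod len [0.0372 0.0366 0.0349 0.0352 0.0354]
wrist [[ 0.5598  0.0526]
 [ 0.5735  0.0058]
 [ 0.5785 -0.0435]
 [ 0.5777 -0.0934]
 [ 0.5698 -0.143 ]] spacing [0.0487 0.0496 0.0499 0.0503]
pose [ 0.579  -0.0439  6.3328] 362.84265328268526 res [[ 0.072   1.2711]
 [-0.6064 -0.1794]
 [ 0.4962 -0.4145]
 [ 0.1176 -0.5081]
 [-0.0794 -0.1691]]
start [[0.5446 0.0908]] end [[ 0.5527 -0.1954]]
side h0 ends [[0.5774 0.0667]
 [0.5385 0.0531]]
side start end corners [[0.5547 0.1297]
 [0.5073 0.1068]]
scene start corners [[0.5089 0.093 ]
 [0.5552 0.119 ]] end corners [[ 0.5262 -0.192 ]
 [ 0.5761 -0.2131]]
scene h4 rod [[ 0.5552 -0.1404]
 [ 0.5837 -0.1489]]
```

```bash
python3 -m pendant '[[[-9,8,10],[0,0,-0.05]],[[-22,20,25],[0,0,-0.11]],[[-36,32,40],[0,0,-0.18]],[[-50,44,55],[0,0,-0.25]],[[-64,56,70],[0,0,-0.32]],[[-76,67,83],[0,0,-0.38]],[[-85,75,93],[0,0,-0.42]],[[-91,80,100],[0,0,-0.45]],[[-91,80,100],[0,0,-0.45]],[[-91,80,100],[0,0,-0.45]]]' 0
```

```text
time_s: 1.15
tcp_pos: [0.5455, 0.0911, 0.1926]
ee_rot: [[0.435, -0.901, 0.001], [-0.901, -0.435, -0.0], [0.0, -0.001, -1.0]]
wrist_force: [0.5, 0.3, 0.5]
gripper_width: 0.177
gripper_force: 0.0
```

```bash
python3 -m pendant '[[[0,0,10],[0,0,0]],[[0,0,22],[0,0,0]],[[0,0,35],[0,0,0]],[[0,0,48],[0,0,0]],[[0,0,59],[0,0,0]],[[0,0,67],[0,0,0]],[[0,0,72],[0,0,0]],[[0,0,74],[0,0,0]],[[0,0,74],[0,0,0]],[[0,0,74],[0,0,0]]]'; python3 - <<'E'
from station import r
import cv2,numpy as np
s=r.sense(); print(s["time_s"],s["tcp_pos"],s["wrist_force"],s["gripper_width"])
a=r.capture("scene")["frame"][200:340,220:480]; b=r.capture("side")["frame"][170:300,270:420]
a=cv2.resize(a,(780,420)); b=cv2.resize(b,(200,173))
b=cv2.resize(r.capture("side")["frame"][150:300,270:430],(400,375)); a=cv2.resize(a,(400,215))
im=np.zeros((375,800,3),np.uint8); im[:215,:400]=a; im[:,400:]=b; cv2.imwrite("pics/c2.png",im[:,:,::-1])
E
```

```text
time_s: 2.15
tcp_pos: [0.5453, 0.0912, 0.1187]
ee_rot: [[0.435, -0.9, 0.001], [-0.9, -0.435, 0.0], [0.0, -0.001, -1.0]]
wrist_force: [-0.0, 0.1, 1.0]
gripper_width: 0.003
gripper_force: 0.0
2.15 [0.54527882 0.09115211 0.11870156] [-0.03670037  0.06161122  0.99098237] 0.0028972367168849044
```

View pics/c2.png

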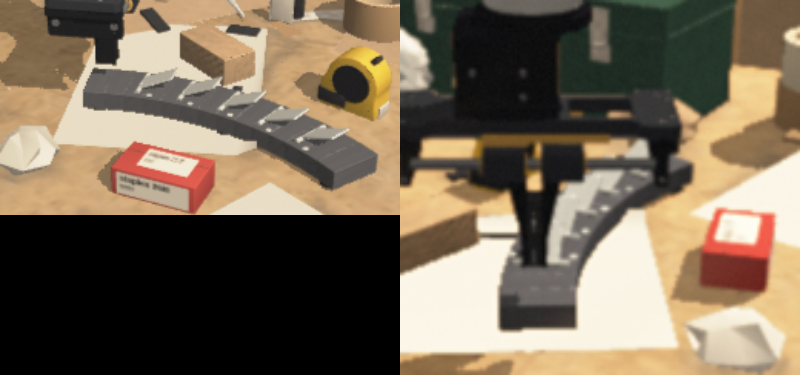

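Fingers are shut and above the strip's start (tip at about (534,263) in the crop, over the strip, with no flap beneath). Now I'll touch down gently.

```bash
python3 -m pendant '[[[0,0,6],[0,0,0]],[[0,0,12],[0,0,0]],[[0,0,16],[0,0,0]],[[0,0,18],[0,0,0]],[[0,0,18],[0,0,0]]]'; for i in 1 2 3; do :; done; python3 -m pendant '[[[0,0,1],[0,0,0]],[[0,0,2],[0,0,0]],[[0,0,2],[0,0,0]]]'
```

```text
time_s: 2.8
tcp_pos: [0.5448, 0.0909, 0.0997]
ee_rot: [[0.435, -0.9, -0.001], [-0.9, -0.435, -0.0], [-0.0, 0.001, -1.0]]
wrist_force: [0.0, 0.1, -0.4]
gripper_width: 0.003
gripper_force: 0.0
time_s: 3.1
tcp_pos: [0.545, 0.091, 0.0982]
ee_rot: [[0.435, -0.9, 0.0], [-0.9, -0.435, 0.0], [0.0, -0.0, -1.0]]
wrist_force: [0.0, -1.2, 0.3]
gripper_width: 0.008
gripper_force: 0.0
```

```bash
python3 -m pendant '[[[0,0,1],[0,0,0]],[[0,0,1],[0,0,0]]]'
```

```text
time_s: 3.3
tcp_pos: [0.5449, 0.091, 0.0972]
ee_rot: [[0.435, -0.9, -0.0], [-0.9, -0.435, -0.0], [-0.0, 0.0, -1.0]]
wrist_force: [0.5, 0.2, -0.2]
gripper_width: 0.007
gripper_force: 0.0
```

```bash
python3 -m pendant '[[[0,0,1],[0,0,0]],[[0,0,1],[0,0,0]]]'
```

```text
time_s: 3.5
tcp_pos: [0.545, 0.091, 0.0962]
ee_rot: [[0.435, -0.9, -0.0], [-0.9, -0.435, -0.0], [-0.0, 0.0, -1.0]]
wrist_force: [0.5, 0.2, 0.8]
gripper_width: 0.005
gripper_force: 0.0
```

```bash
python3 -m pendant '[[[0,0,0.5],[0,0,0]],[[0,0,1],[0,0,0]],[[0,0,1],[0,0,0]]]'
```

```text
time_s: 3.8
tcp_pos: [0.545, 0.091, 0.0961]
ee_rot: [[0.435, -0.9, 0.0], [-0.9, -0.435, -0.0], [0.0, -0.0, -1.0]]
wrist_force: [-2.6, 0.1, 6.3]
gripper_width: 0.004
gripper_force: 3.0
```

The bed is touched at 6 N, with a stiffness of about 6 N/mm and the bed at TCP z = 0.0961. The stroke now starts along the arc. It rises about 3 mm just before the first hinge so that it rides onto the leaf.

```bash
python3 -m pendant '[[[4,0,-0.5],[0,0,0.0114]],[[8,0.1,-0.5],[0,0,0.0229]],[[12,0.2,-1],[0,0,0.0343]],[[16,0.4,-2],[0,0,0.0457]],[[20,0.6,-3],[0,0,0.0571]],[[24,0.8,-4],[0,0,0.0686]],[[28,1.1,-4.2],[0,0,0.08]],[[32,1.5,-4.2],[0,0,0.0914]],[[36,1.8,-4],[0,0,0.1029]],[[39.9,2.3,-3.7],[0,0,0.1143]]]'
```

```text
time_s: 4.8
tcp_pos: [0.5609, 0.0543, 0.0995]
ee_rot: [[0.329, -0.944, 0.001], [-0.944, -0.329, 0.001], [-0.0, -0.002, -1.0]]
wrist_force: [-0.4, 1.1, 2.5]
gripper_width: 0.005
gripper_force: 1.2
```

```bash
python3 -m pendant '[[[3,0,0],[0,0,0.0086]],[[6,0.1,0.1],[0,0,0.0171]],[[9,0.1,0.2],[0,0,0.0257]],[[12,0.2,0.2],[0,0,0.0343]],[[15,0.3,0.2],[0,0,0.0429]]]'
```

```text
time_s: 5.3
tcp_pos: [0.5653, 0.0399, 0.0991]
ee_rot: [[0.288, -0.958, 0.001], [-0.958, -0.288, 0.0], [-0.0, -0.001, -1.0]]
wrist_force: [-1.4, 3.8, 5.6]
gripper_width: 0.008
gripper_force: 2.6
```

```bash
python3 -m pendant '[[[5,0,0],[0,0,0.0143]],[[10,0.1,0],[0,0,0.0286]],[[15,0.3,0],[0,0,0.0429]],[[20,0.6,-0.3],[0,0,0.0571]],[[25,0.9,-0.3],[0,0,0.0714]],[[30,1.3,-0.3],[0,0,0.0857]],[[34.9,1.7,-0.3],[0,0,0.1]],[[39.9,2.3,0],[0,0,0.1143]],[[44.9,2.9,0],[0,0,0.1286]],[[49.8,3.6,0],[0,0,0.1429]]]'; python3 - <<'E'
from station import r
import cv2,numpy as np
b=cv2.resize(r.capture("side")["frame"][150:300,270:430],(400,375)); a=cv2.resize(r.capture("scene")["frame"][200:340,220:480],(400,215),interpolation=2)
im=np.zeros((375,800,3),np.uint8); im[:215,:400]=a; im[:,400:]=b; cv2.imwrite("pics/c3.png",im[:,:,::-1])
E
```

```text
time_s: 6.3
tcp_pos: [0.5763, -0.0091, 0.0991]
ee_rot: [[0.148, -0.989, 0.001], [-0.989, -0.148, 0.0], [-0.0, -0.001, -1.0]]
wrist_force: [-0.4, 3.4, 5.4]
gripper_width: 0.004
gripper_force: 2.8
```

View pics/c3.png

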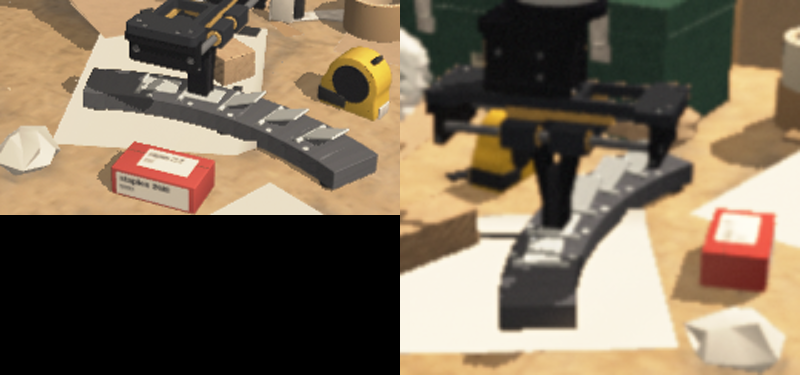

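Flap 0 lies flat (around (545,245) in the right crop), flap 1 is under the fingers, and the track has not moved. I'll continue the same stroke.

```bash
python3 -m pendant '[[[5,0,0],[0,0,0.0143]],[[10,0.1,0],[0,0,0.0286]],[[15,0.3,0],[0,0,0.0429]],[[20,0.6,-0.3],[0,0,0.0571]],[[25,0.9,-0.3],[0,0,0.0714]],[[30,1.3,-0.3],[0,0,0.0857]],[[34.9,1.7,-0.3],[0,0,0.1]],[[39.9,2.3,0],[0,0,0.1143]],[[44.9,2.9,0],[0,0,0.1286]],[[49.8,3.6,0],[0,0,0.1429]]]'
```

```text
time_s: 7.4
tcp_pos: [0.5801, -0.059, 0.0991]
ee_rot: [[0.006, -1.0, 0.001], [-1.0, -0.006, 0.0], [-0.0, -0.001, -1.0]]
wrist_force: [-0.2, 4.2, 5.5]
gripper_width: 0.009
gripper_force: 2.8
```

```bash
python3 -m pendant '[[[5,0,0],[0,0,0.0143]],[[10,0.1,0],[0,0,0.0286]],[[15,0.3,0],[0,0,0.0429]],[[20,0.6,-0.3],[0,0,0.0571]],[[25,0.9,-0.3],[0,0,0.0714]],[[30,1.3,-0.3],[0,0,0.0857]],[[34.9,1.7,-0.3],[0,0,0.1]],[[39.9,2.3,0],[0,0,0.1143]],[[44.9,2.9,0],[0,0,0.1286]],[[49.8,3.6,0],[0,0,0.1429]]]'
```

```text
time_s: 8.4
tcp_pos: [0.5768, -0.1088, 0.0991]
ee_rot: [[-0.137, -0.991, 0.001], [-0.991, 0.137, 0.0], [-0.0, -0.001, -1.0]]
wrist_force: [-0.1, 3.7, 5.8]
gripper_width: 0.01
gripper_force: 2.9
```

```bash
python3 -m pendant '[[[5,0,0],[0,0,0.0143]],[[10,0.1,0],[0,0,0.0286]],[[15,0.3,0],[0,0,0.0429]],[[20,0.6,-0.3],[0,0,0.0571]],[[25,0.9,-0.3],[0,0,0.0714]],[[30,1.3,-0.3],[0,0,0.0857]],[[34.9,1.7,-0.3],[0,0,0.1]],[[39.9,2.3,0],[0,0,0.1143]],[[44.9,2.9,0],[0,0,0.1286]],[[49.8,3.6,0],[0,0,0.1429]]]'
```

```text
time_s: 9.4
tcp_pos: [0.5665, -0.1577, 0.0991]
ee_rot: [[-0.276, -0.961, 0.001], [-0.961, 0.276, -0.0], [-0.0, -0.001, -1.0]]
wrist_force: [0.4, 4.5, 5.4]
gripper_width: 0.005
gripper_force: 2.9
```

```bash
python3 -m pendant '[[[4,0,0],[0,0,0.0114]],[[8,0.1,0],[0,0,0.0229]],[[12,0.2,0],[0,0,0.0343]],[[16,0.4,0],[0,0,0.0457]],[[20,0.6,0],[0,0,0.0571]],[[24,0.8,0],[0,0,0.0686]],[[28,1.1,0],[0,0,0.08]],[[32,1.5,0],[0,0,0.0914]],[[36,1.8,0],[0,0,0.1029]],[[39,2.2,0],[0,0,0.1114]]]'
```

```text
time_s: 10.4
tcp_pos: [0.5518, -0.1949, 0.0977]
ee_rot: [[-0.382, -0.924, -0.003], [-0.924, 0.382, 0.0], [0.001, 0.003, -1.0]]
wrist_force: [-1.0, 1.0, -0.4]
gripper_width: 0.002
gripper_force: 0.0
```

```bash
python3 -m pendant '[[[0,0,-5],[0,0,0]],[[0,0,-15],[0,0,0]],[[0,0,-30],[0,0,0]],[[0,0,-50],[0,0,0]],[[0,0,-75],[0,0,0]],[[0,0,-100],[0,0,0]],[[0,0,-120],[0,0,0]],[[0,0,-135],[0,0,0]],[[0,0,-140],[0,0,0]],[[0,0,-140],[0,0,0]]]'; python3 - <<'E'
from station import r
import cv2,numpy as np
b=cv2.resize(r.capture("side")["frame"][150:300,270:430],(400,375),interpolation=2); a=cv2.resize(r.capture("scene")["frame"][210:340,260:480],(400,236),interpolation=2)
im=np.zeros((375,800,3),np.uint8); im[:236,:400]=a; im[:,400:]=b; cv2.imwrite("pics/c4.png",im[:,:,::-1])
E
```

```text
time_s: 11.4
tcp_pos: [0.5533, -0.1942, 0.2397]
ee_rot: [[-0.38, -0.925, 0.002], [-0.925, 0.38, -0.0], [-0.001, -0.001, -1.0]]
wrist_force: [0.3, 0.1, 0.3]
gripper_width: 0.004
gripper_force: 0.0
```

View pics/c4.png

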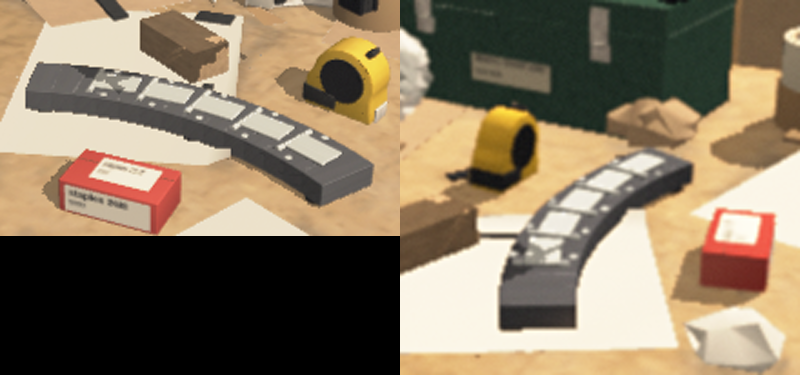

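All five flaps lie flat: in the left crop they run from (115,85) to (315,148). The track and the things beside it have not moved, and the hand is clear.

```bash
python3 -c "
from station import r
print(r.finish_job())"
```

```text
the job is handed in; nothing more can be done
None
```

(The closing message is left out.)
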